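# Unlock and lift the quick-release lever of the peg vise

### The arm

A 6-joint arm with a two-finger parallel gripper is mounted at the origin on the work surface. World frame = base frame: x ahead of the robot, y to its left, z up, the work surface at z = 0. Lengths are in mm, angles in rad, forces in N, time in s.
With the tool pointing down it reaches from about 350 to 975 mm from the base axis. Payload 7.1 kg.
Tool frame: the origin (TCP) lies on the front face of the gripper's body, between the roots of the fingers; the fingertips stand 80 mm ahead of it and the grasp point (between the pads) lies 61 mm ahead of it (env.tips_ahead is the distance from the TCP to the fingertips, in mm); z points along the fingers, y is the line along which they close (so a half turn about z gives the same grasp; the last joint's range is limited). The gripper opens to 88 mm and grips with 3 to 60 N. Pads are 20 mm wide; open, the fingers measure 115 mm over their backs; the gripper's body (75 mm by 178 mm) begins 61 mm behind the grasp point.
Start: joints at [1.11, 0.423, 1.63, -0, 1.089, -0.019], TCP at [267.197, 564.988, 302.675] pointing down, gripper open.
Joint ranges: [-3, 3], [-0.9, 2.11], [0.09, 2.58], [-1.31, 4.45], [0.11, 2.69], [-2.54, 2.54]. Speed limits (rad/s): [2.39, 2.39, 3.01, 3.14, 3.14, 3.14].

### API

Orientations are given as a unit quaternion [x, y, z, w].
In Python, from station import env, set_gripper, viewer, workorder gives the robot as it stands. Calls block until the motion is done:
- env.reach(position, orientation): joint-space move of the TCP to a pose.
- env.move_l(position, rot=None, rate=150, f_stop=None): straight line of the TCP; rot=None keeps the orientation; rate is the mean speed in mm/s. With f_stop (N) it stops when the force on the tool has changed by that much, and returns True; else False.
- env.move_joints(angles): joint-space move.
- set_gripper(opening): finger opening in mm; the grip force is fixed at half the most; returns when the fingers have stopped.
- env.hold(seconds).
- env.ik(position, orientation): joint angles nearest the present ones, or None.
- env.read_state(): the state.
- viewer.camera(name): name is "side" or "top" or "wrist"; returns the picture (420x560x3 uint8, blue, green, red); there is no depth.
- viewer.camera_params(name): a dict with "fx", "fy", "cx", "cy" (pixels), "dist" ([k1, k2, p1, p2, k3] as OpenCV has them; the pictures are not rectified), "pose" (4x4, takes a point from camera to world coordinates); the wrist camera has in their place "tool_from_camera" (4x4, takes a point from camera to tool coordinates, whose origin is the TCP and whose axes are the flange's). Camera axes: x right, y up, looking along -z (the intrinsics and any distortion apply to the point x, -y, -z); pixel columns grow to the right and rows downward; lengths in mm; the calibration is good to about 2 mm. A picture is of the moment at which its call begins: read the wrist's pose just before it. camera_params takes no time and is no camera call.
A pose or a line that the arm cannot do raises env.IKError and nothing moves.
- workorder.sign_off(): hands the job in; it is judged then, once.
The state is a dict: "time_s": time; "qpos": joint angles; "dq": joint speeds; "tau": joint torques, N m; "tool_pos": TCP position; "orientation": TCP orientation; "force": force on the tool from outside, world axes, zero at the start; "wrist_torque": the same for the moment, N m; "width": finger opening in mm; "grip_force": force on a finger pad.
Only numpy, scipy, OpenCV 4.12 (cv2) and the standard library are available. Lean on these libraries where they do the work, as an engineer would, in place of code of your own. Each camera call takes 0.05 s, during which the arm holds its last target. There are 200 camera calls.

### The job

Free the acacia peg that is held in the small green vise: push the safety tab sideways, away from the lever, until you feel it meet its end stop, then raise the quick-release lever fully so that the jaw opens. Go gently and never force the tab or the lever; leave the peg lying in the open vise and everything else on the bench where it is.

Things in the scene. Friction and masses are not known exactly. Their poses are not given: they have to be found in the camera images.
- vise: Small green cast iron bench vise, fixed. Origin on the bench top; x from lever side to jaw side, y along the jaws, z up. In mm: base plate x -80 to 110, y -75 to 95, 12 high; lock housing (block, flat top z 56) x -60 to 8, y -65 to 85; fixed jaw x 12 to 44, y -45 to 65, top z 102; moving jaw x 61 to 91 when shut, as high, its screw end out to x 135.
- tab_slide (a joint): Travel of the safety tab along the vise's +y (away from the lever), m: range 0 to 0.046, starts at 0 to 0.004, about 2.5 N friction, stays where left. Its hidden end stop, a stiff rubber buffer (8 N per mm, at most 6 mm), is set differently each time: the tab meets it somewhere from 0.013 to 0.039. The lever is free only if the tab touches the stop or is less than 2 mm short of it.
- tab: Steel safety tab on top of the lock housing: upright plate, 36 mm along the vise's x, 10 mm along y, top at z 84 mm, on a foot 4 mm high and 18 mm wide (y). Origin: centre of its foot on the housing top, vise (-22, 26 + travel, 56) mm; axes as the vise's. Flat housing, 55 mm wide, lies free between it and the lever. Its hidden bolt must not press on stop or lever fork with over 12 N.
- tab_mid (a point): Middle of the tab's plate, 16 mm above the housing top.
- lever_hinge (a joint): Angle of the quick-release lever, rad: 0 level, 1.2 fully up (stop). Axis along the vise's y through the pivot; the end swings up and towards the jaws. Stiff (about 0.3 Nm), stays where left. While the tab's bolt blocks it, it rises only some 0.03 rad, and a pull of about 9 N at its end is then already too much.
- lever: Dark steel lever, 12 mm wide (y), 9 mm thick, with a paddle end 30 mm long, 18 mm wide (y) and 16 mm thick. Origin on the pivot; its own -x axis runs along the lever to the paddle. When level it points to the vise's -x, its middle line 70 mm above the bench. A dark steel fork hangs below it in the housing and rises with it.
- lever_end (a point): Centre of the lever's paddle end, 88 mm from the pivot; the place to take it (18 mm across, fingers either side along the vise's y). It overhangs the housing by 13 to 43 mm.
- lever_pivot (a point): Pivot of the lever on the vise, at vise (0, -45, 70) mm.
- jaw (a joint): Opening of the moving jaw, m: 0 shut; driven by the lever, 0.010 per rad.
- peg: Pale acacia peg blank lying along the vise's y in the jaws, 16 x 120 x 16 mm with a head 30 mm long and 26 mm high at its +y end. Origin: centre of its shank's underside, on the rest between the jaws at vise z = 76 mm. Stays in the vise.
- rasp: Rat-tail rasp, 225 mm long, 24 mm thick, lying on the bench beside the vise; origin under its middle. Leave alone.
- horn_peg: Dark cow-horn peg, 100 mm long, 14 mm high, on the bench; origin under its middle. Leave alone.
- reamer: Wooden cone reamer with a cross handle (75 mm), 130 mm long, 28 mm high, on the bench; origin under the handle end. Leave alone.
- caliper: Brass pocket caliper, 100 mm long, 8 mm high, lying on the bench in front of the vise; origin under its bar. Leave alone.
Not all that is in view belongs to the job. Leave any blue or purple look-alike of the peg alone.

How it is judged (in metres and radians):
On the way, in this order (a step that is already met when the one before it is completed fails the run):
1. the safety tab has been pushed away from the lever, the lever still down (value of joint tab_slide above 0.0105 m and value of joint lever_hinge below 0.1 rad), for 0.2 s.
2. the lever is raised (value of joint lever_hinge above 1 rad), for 0.2 s.
At the end, for the whole second after the job is handed in: The lever stands at more than 1.0 rad (of 1.2), the jaw is open more than 9 mm, the tab is still pushed away (over 10.5 mm) and the peg lies at rest on its rest between the jaws (value of joint lever_hinge above 1 rad and value of joint jaw above 0.009 m and value of joint tab_slide above 0.0105 m and x of peg in the frame of vise between 0.045 and 0.075 m and z of peg in the frame of vise above 0.07 m and linear speed of peg below 0.02 m/s); the robot touches nothing.
It fails at once if the tab's bolt is pressed against its stop or the lever's fork with more than 12 N (contact force between tab and lever above 12 N).
It fails at once if a bystander is moved more than 30 mm, or the peg more than 30 mm (distance of any of rasp, horn_peg, reamer, caliper, peg from where it was at the start of the episode above 0.03 m).
It also fails if it takes over 48 s, if anything falls off the work surface, if the arm or the gripper's body presses on something with over 40 N, if the wrist force passes 120 N, or if a joint passes its speed limit or range.

## Working session

There is one attempt and no reset: what is moved stays moved. The work goes in short steps, each a Python script; the robot and the scene stay as the last script left them, time stands still between calls to the robot, and variables do not carry over. Pictures are saved under pics/ and viewed, at most 10 in all, crops included, and the job is handed in when it is done.

```bash
mkdir -p pics; ls; python3 - <<'E'
from station import env, viewer
import cv2
for n in("top","side"):
    cv2.imwrite(f"pics/{n}0.png",cv2.resize(viewer.camera(n),(800,600),interpolation=cv2.INTER_CUBIC))
    p=viewer.camera_params(n);print(n,p)
print(viewer.camera_params("wrist"))
s=env.read_state();print(s["time_s"],s["orientation"],s["tool_pos"])
E
```

```text
pics
top {'fx': 467.6469304789179, 'fy': 467.6469304789179, 'cx': 284.61671965220745, 'cy': 207.93178269473958, 'dist': array([-0.11063139,  0.        ,  0.        ,  0.        ,  0.        ]), 'pose': array([[ 4.34448891e-02,  9.75768293e-01, -2.14449948e-01,
         4.23027103e+02],
       [-9.99040762e-01,  4.12528299e-02, -1.46887963e-02,
         4.60297927e+01],
       [-5.48619449e-03,  2.14882392e-01,  9.76624523e-01,
         1.01837277e+03],
       [ 0.00000000e+00,  0.00000000e+00,  0.00000000e+00,
         1.00000000e+00]])}
side {'fx': 487.03505423480317, 'fy': 487.03505423480317, 'cx': 282.1308900175912, 'cy': 208.85648916802182, 'dist': array([-0.16111893,  0.        ,  0.        ,  0.        ,  0.        ]), 'pose': array([[-9.83575487e-01,  1.18726140e-01, -1.35953541e-01,
         5.09823663e+02],
       [-1.80327627e-01, -6.13712964e-01,  7.68660097e-01,
         7.40265765e+02],
       [ 7.82359567e-03,  7.80551408e-01,  6.25042631e-01,
         6.34612100e+02],
       [ 0.00000000e+00,  0.00000000e+00,  0.00000000e+00,
         1.00000000e+00]])}
{'fx': 308.03192834668414, 'fy': 308.03192834668414, 'cx': 281.66601051180743, 'cy': 212.12694338647418, 'dist': array([-0.06817286,  0.        ,  0.        ,  0.        ,  0.        ]), 'tool_from_camera': array([[ 1.39202073e-03,  9.57987532e-01,  2.86806469e-01,
         7.94892249e+01],
       [ 9.99999031e-01, -1.34188732e-03, -3.71358618e-04,
        -2.47820088e-01],
       [ 2.91050381e-05,  2.86806708e-01, -9.57988471e-01,
        -8.12678291e+01],
       [ 0.00000000e+00,  0.00000000e+00,  0.00000000e+00,
         1.00000000e+00]])}
0.1 [ 2.19119613e-01  9.75697775e-01 -6.45959649e-04 -1.73751775e-04] [267.01489796 564.66169197 301.99821724]
```

View pics/top0.png

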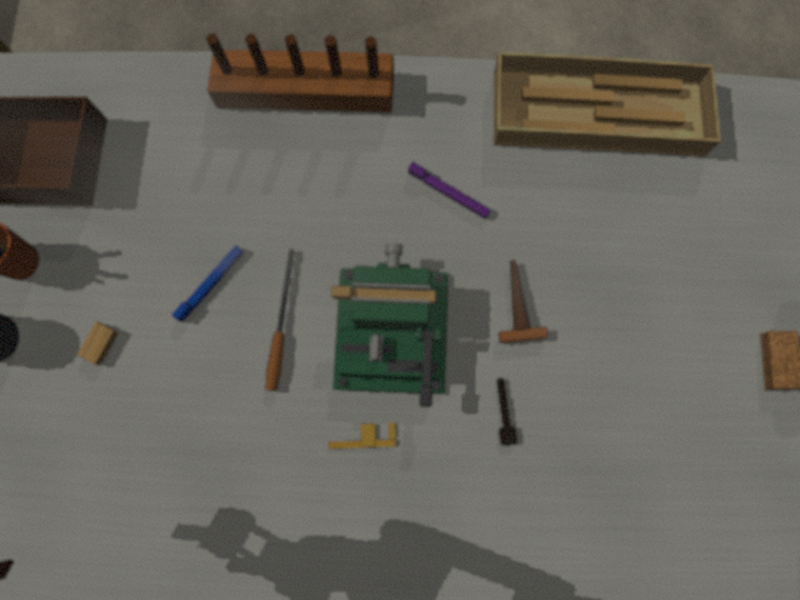

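View pics/side0.png

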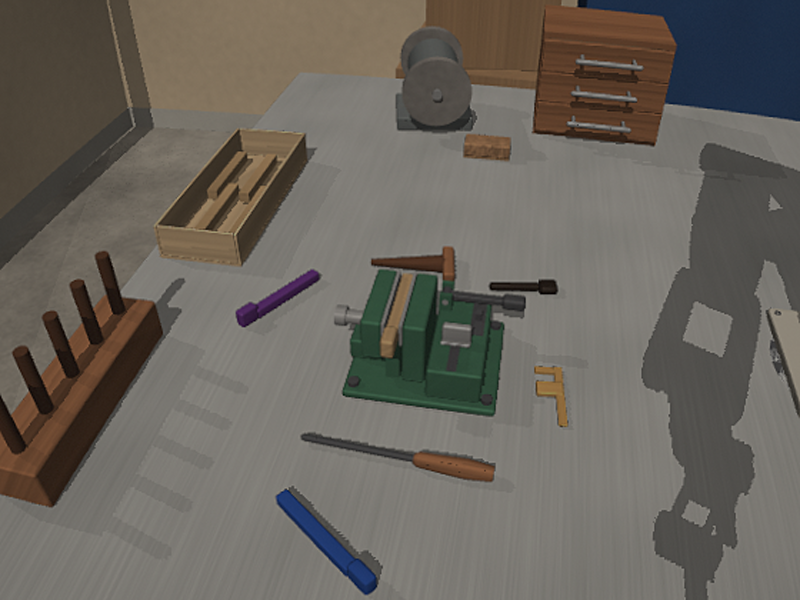

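Top view: vise centred near (392,330), x axis pointing up the image; lever paddle near (426,395), tab near (376,347). Side view: tab (457,333), paddle (514,302). I'll enlarge both.

```bash
python3 - <<'E'
import cv2,numpy as np
from station import viewer
t=viewer.camera("top")[165:295,220:325]; s=viewer.camera("side")[165:295,230:360]
a=[cv2.resize(i,None,fx=k,fy=k,interpolation=cv2.INTER_CUBIC) for i,k in((t,3.6),(s,3.0))]
a=[cv2.resize(t,None,fx=4,fy=4,interpolation=cv2.INTER_CUBIC),cv2.resize(s,None,fx=4,fy=4,interpolation=cv2.INTER_CUBIC)]
for n,i in zip("ts",a):
    cv2.imwrite(f"pics/c{n}.png",cv2.convertScaleAbs(i,alpha=1.8 if n=="t" else 1.3,beta=10));print(i.shape)
E
```

```text
(520, 420, 3)
(520, 520, 3)
```

View pics/ct.png

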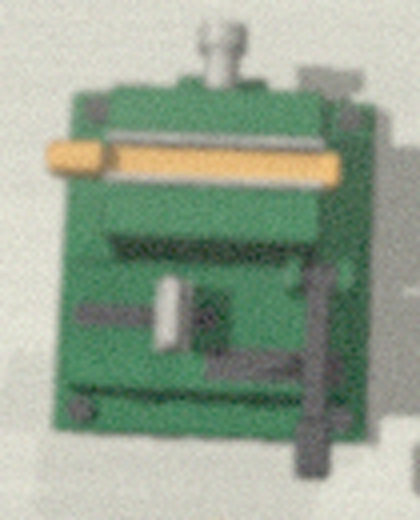

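View pics/cs.png

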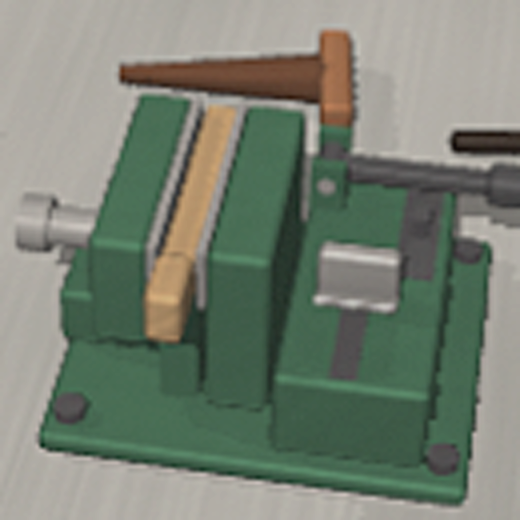

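Top crop: base corners (53,432),(366,441),(76,93),(377,103); tab top ≈(172,313); paddle end ≈(312,478). Side crop: housing corners (427,381),(277,376), jaw corners (270,265),(212,253), tab top edge ≈(360,254). Fitting the vise pose.

```bash
cat > vis.py <<'E'
import numpy as np, cv2
def project(P,c,pose):
    M=np.linalg.inv(pose); q=np.atleast_2d(P)@M[:3,:3].T+M[:3,3]; q=q*[1,-1,-1]
    K=np.array([[c["fx"],0,c["cx"]],[0,c["fy"],c["cy"]],[0,0,1.]])
    return cv2.projectPoints(q,np.zeros(3),np.zeros(3),K,np.array(c["dist"]))[0][:,0]
def v2w(P,x,y,a):
    R=np.array([[np.cos(a),-np.sin(a),0],[np.sin(a),np.cos(a),0],[0,0,1]])
    return np.atleast_2d(P)@R.T+[x,y,0]
E
python3 - <<'E'
from vis import *
from station import viewer
from scipy.optimize import least_squares
T=[((-80,95,12),(53,432)),((-80,-75,12),(366,441)),((110,95,12),(76,93)),((110,-75,12),(377,103)),((12,65,102),(105,236)),((12,-45,102),(318,243)),((-103,-45,70),(312,477))]
S=[((-80,95,12),(464,492)),((110,95,12),(42,437)),((-60,85,56),(427,381)),((8,85,56),(277,376)),((44,65,102),(212,253)),((12,65,102),(270,265)),((91,65,102),(93,238))]
tabT=((-22,26,84),(172,313)); tabS=((-22,31,84),(360,254))
cam={n:viewer.camera_params(n) for n in("top","side")}
def res(p):
    out=[]
    for n,L,o,tb in(("top",T,(220,165),tabT),("side",S,(230,165),tabS)):
        P=[l[0] for l in L]+[(tb[0][0],tb[0][1]+p[3],tb[0][2])]; U=np.array([l[1] for l in L]+[tb[1]])
        px=(U+.5)/4-.5+o
        out.append(project(v2w(P,*p[:3]),cam[n],cam[n]["pose"])-px)
    return np.vstack(out).ravel()
r=least_squares(res,[500,50,0,2],loss="soft_l1")
print(r.x, r.x[2]*57.3); print(res(r.x).reshape(-1,2).round(1).tolist())
E
```

```text
[5.77497708e+02 7.15365848e+01 5.00774179e-03 2.84292525e+00] 0.2869436045311538
[[-0.1, 0.1], [0.9, 0.9], [-0.6, -0.7], [0.4, -0.5], [-0.5, -0.1], [1.4, 0.2], [0.6, 0.8], [0.5, -0.5], [1.4, 0.1], [-1.1, -0.7], [1.7, 4.2], [-0.9, 0.3], [-3.4, 0.2], [1.1, -0.4], [-1.2, 0.6], [0.5, 0.8]]
```

Pose fits: vise at (577, 72), yaw ≈0.3°, residuals 1–2 px except two misread corners. Now I'll move to hover over the gap between lever and tab, and check with the wrist camera.

```bash
cat >> vis.py <<'E'
from scipy.spatial.transform import Rotation as Ro
VP=[577.5,71.5,0.005]
def quat(tilt=0): # tilt>0: fingers lean towards vise +x; closing along vise y
    z=np.array([np.sin(tilt),0,-np.cos(tilt)]); y=np.array([0,1.,0]); R=np.column_stack([np.cross(y,z),y,z])
    return (Ro.from_euler("z",VP[2])*Ro.from_matrix(R)).as_quat()
def tcp(Pv,ahead,tilt=0): # TCP so that the point `ahead` mm along the tool is at vise point Pv
    q=quat(tilt); return v2w(Pv,*VP)[0]-ahead*Ro.from_quat(q).as_matrix()[:,2], q
E
python3 - <<'E'
from vis import *
from station import env,set_gripper,viewer
p,q=tcp((-22,-9,190),80)
for th in np.arange(0,1.25,.2):
    a=(-88*np.cos(th),-45,70+88*np.sin(th))
    print(th,[env.ik(*tcp(a,61,t-th)) is not None for t in(0.,.3,.6,.8)])
set_gripper(0); env.reach(p,q); env.hold(.2)
s=env.read_state(); im=viewer.camera("wrist")
print(s["time_s"],s["tool_pos"],s["orientation"],s["force"],s["width"])
c=viewer.camera_params("wrist"); M=np.eye(4); M[:3,:3]=Ro.from_quat(s["orientation"]).as_matrix(); M[:3,3]=s["tool_pos"]
W=M@c["tool_from_camera"]
pts=[(-103,-45-9,78),(-103,-45+9,78),(-73,-36,78),(-73,-54,78),(-40,21,84),(-4,21,84),(-40,31,84),(-4,31,84),(-60,85,56),(-60,-65,56),(-80,95,12),(-80,-75,12)]
u=project(v2w(pts,*VP),c,W); print(u.round(1).tolist())
big=cv2.resize(im,(784,588),interpolation=cv2.INTER_CUBIC); big=cv2.convertScaleAbs(big,alpha=1.3,beta=10)
for x,y in u: cv2.circle(big,(int(x*1.4),int(y*1.4)),3,(0,0,255),1)
cv2.imwrite("pics/w1.png",big)
E
```

```text
0.0 [True, True, True, True]
0.2 [True, True, False, True]
0.4 [True, True, True, True]
0.6000000000000001 [True, True, True, True]
0.8 [True, True, True, True]
1.0 [True, True, True, True]
1.2000000000000002 [True, True, True, True]
3.825 [555.53868955  63.02695681 270.02785677] [-2.96345423e-03  9.99995608e-01  3.46360579e-05  3.47437547e-05] [ 0.02158572 -0.68537594  0.0218612 ] 0.4897700108375292
[[228.4, 118.8], [249.3, 118.7], [250.2, 154.0], [229.8, 154.0], [314.5, 192.3], [313.2, 230.4], [325.7, 192.3], [324.1, 230.4], [378.3, 165.8], [222.6, 165.3], [376.7, 141.8], [220.0, 141.1]]
```

View pics/w1.png

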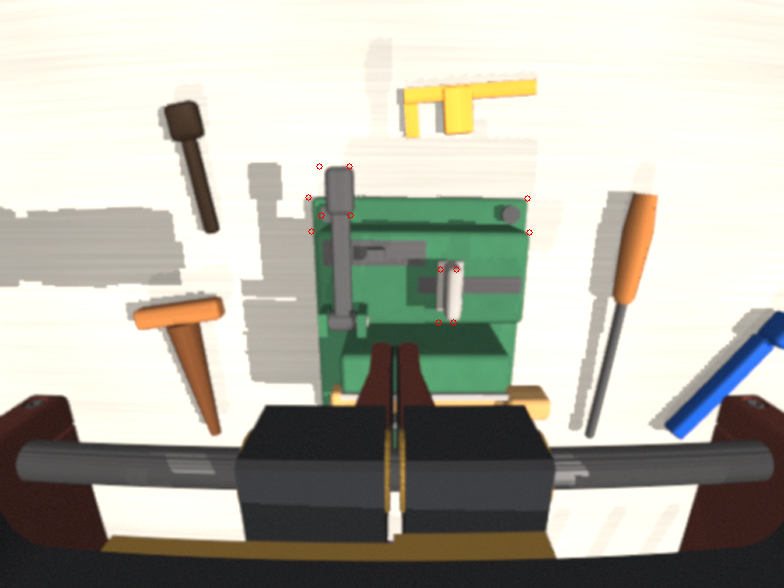

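Wrist picture: paddle at (328–353,168), tab plate at (447–463,265), both about 5–7 px to the right of prediction, so I shift the vise y by +2.5 mm. The gap under the fingers is clear. Push now, slowly and force-guarded.

```bash
sed -i 's/^VP=.*/VP=[577.5,74.0,0.005]/' vis.py; python3 - <<'E'
from vis import *
from station import env
def rep(t):
    s=env.read_state(); print(t,round(s["time_s"],2),(s["tool_pos"]-[VP[0],VP[1],80]).round(2),s["force"].round(2))
print(env.move_l(tcp((-22,-9,66),80)[0],quat(),rate=80,f_stop=6)); env.hold(.2); rep("down")
r=env.move_l(tcp((-22,6,66),80)[0],rate=20,f_stop=3.5); rep(f"near {r}")
if not r:
    r=env.move_l(tcp((-22,62,66),80)[0],rate=8,f_stop=6); rep(f"push {r}"); env.hold(.1); rep("held")
E
```

```text
False
down 5.78 [-21.83  -9.07  66.3 ] [ 0.61 -0.76  0.07]
near False 6.67 [-22.04   5.9   65.98] [ 0.56 -0.28  0.23]
push True 11.2 [-22.23  46.82  65.82] [ 1.72 -1.03  1.15]
held 11.3 [-22.38  46.68  65.6 ] [-0.67 -1.14  0.52]
```

It stopped near travel ≈39 mm, but the residual force reads low. I'll confirm by feeling with small steps.

```bash
python3 - <<'E'
from vis import *
from station import env,viewer
def st():
    s=env.read_state(); return round(s["time_s"],2),(s["tool_pos"]-[VP[0],VP[1],80]).round(2)[1],s["force"].round(2).tolist()
env.move_l(tcp((-22,44,66),80)[0],rate=20); env.hold(.2); print(st())
for y in np.arange(45,50,.5):
    r=env.move_l(tcp((-22,y,66),80)[0],rate=5,f_stop=6); env.hold(.1); a=st(); print(y,r,a)
    if r or a[2][1]<-6.5: break
im=viewer.camera("top")[165:295,220:325]
cv2.imwrite("pics/t2.png",cv2.convertScaleAbs(cv2.resize(im,None,fx=4,fy=4,interpolation=cv2.INTER_CUBIC),alpha=1.8,beta=10))
E
```

```text
(11.78, np.float64(43.91), [0.99, 0.66, -1.15])
45.0 False (12.23, np.float64(44.91), [-0.28, -0.18, 0.31])
45.5 False (12.58, np.float64(45.4), [-0.39, -0.21, 0.38])
46.0 False (12.93, np.float64(45.9), [-0.73, 0.26, -0.2])
46.5 False (13.28, np.float64(46.41), [0.37, 0.63, 0.76])
47.0 False (13.63, np.float64(46.59), [0.49, -3.41, 0.19])
47.5 False (13.98, np.float64(47.0), [0.98, -5.71, 0.35])
48.0 False (14.33, np.float64(47.33), [-0.79, -6.68, -0.28])
```

The contact ramps at about 8 N/mm, so that is the buffer; the tab is at its stop. Back off, rise, and look at the lever.

```bash
python3 - <<'E'
from vis import *
from station import env,set_gripper,viewer
env.move_l(tcp((-22,38,66),80)[0],rate=40)
env.move_l(tcp((-22,38,120),80)[0],rate=120)
env.move_l(tcp((-88,-45,150),61)[0],rate=150); set_gripper(44); env.hold(.2)
s=env.read_state(); im=viewer.camera("wrist"); print(s["time_s"],s["tool_pos"],s["width"])
c=viewer.camera_params("wrist"); M=np.eye(4); M[:3,:3]=Ro.from_quat(s["orientation"]).as_matrix(); M[:3,3]=s["tool_pos"]
pts=[(-103,-54,78),(-103,-36,78),(-73,-36,78),(-73,-54,78),(0,-45,74.5),(-40,21+38,84),(-40,31+38,84),(-60,85,56),(-60,-65,56),(-80,-75,12)]
u=project(v2w(pts,*VP),c,M@c["tool_from_camera"])
big=cv2.convertScaleAbs(cv2.resize(im,(784,588),interpolation=cv2.INTER_CUBIC),alpha=1.3,beta=10)
for x,y in u*1.4: cv2.circle(big,(int(x),int(y)),3,(0,0,255),1)
print((u*1.4).round().tolist()); cv2.imwrite("pics/w2.png",big)
E
```

```text
17.2667 [489.75860698  28.52960151 211.02700625] 44.339666081241795
[[377.0, 298.0], [412.0, 298.0], [411.0, 351.0], [378.0, 351.0], [394.0, 460.0], [581.0, 409.0], [598.0, 409.0], [608.0, 355.0], [361.0, 356.0], [350.0, 302.0]]
```

View pics/w2.png

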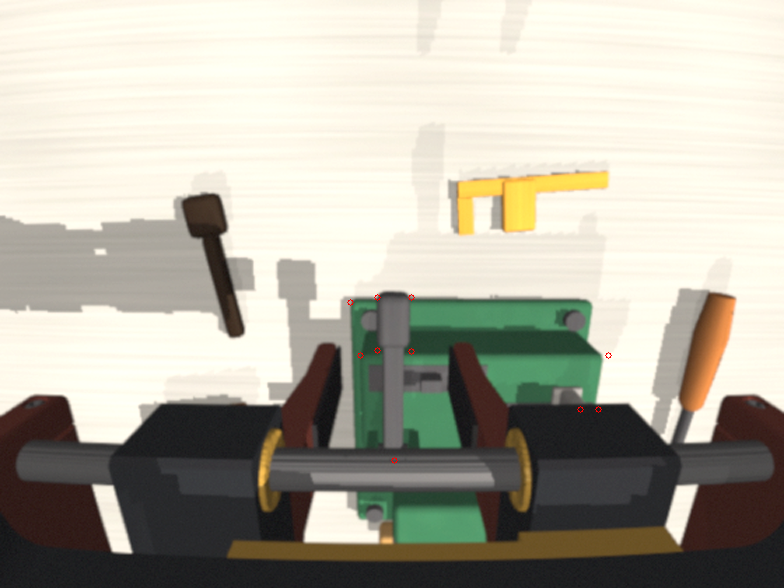

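Paddle at (377–410, 292–346): y agrees to 1 mm; x should shift by about −2.5 mm. Grip it tilted, and swing the tool along with the lever.

```bash
sed -i 's/^VP=.*/VP=[575.0,73.6,0.005]/' vis.py; python3 - <<'E'
from vis import *
from station import env,set_gripper
T0=.5
def arc(th): return tcp((-88*np.cos(th),-45,70+88*np.sin(th)),61,T0-th)
def rep(t):
    s=env.read_state(); print(t,round(s["time_s"],2),s["force"].round(1),round(s["width"],1),round(s["grip_force"],1),s["qpos"].round(2)[3:])
p,q=arc(0); z=Ro.from_quat(q).as_matrix()[:,2]
env.move_l(p-60*z,q,rate=80)
print(env.move_l(p,rate=80,f_stop=8)); env.hold(.2); rep("at")
set_gripper(10); env.hold(.2); rep("grip")
for th in [.03,.06,.1]:
    r=env.move_l(*arc(th),rate=15,f_stop=7); rep(f"{th} {r}")
    if r: break
E
```

```text
Traceback (most recent call last):
station.IKError: the arm cannot follow that straight line within its joint ranges
```

```bash
python3 - <<'E'
from vis import *
from station import env
print(env.read_state()["qpos"].round(2))
for T0 in(.5,.3,.1,0):
    for th in(0,.6,1.2):
        p,q=tcp((-88*np.cos(th),-45,70+88*np.sin(th)),61,T0-th); print(T0,th,np.round(env.ik(p,q),2))
    p,q=tcp((-88,-45,70),61,T0);z=Ro.from_quat(q).as_matrix()[:,2];print("hov",np.round(env.ik(p-50*z,q),2))
E
```

```text
[ 0.03  0.37  1.99 -0.    0.79 -1.54]
0.5 0 [0.04 0.49 2.32 3.25 0.17 1.5 ]
0.5 0.6 [ 0.03  0.47  1.91  0.    0.86 -1.55]
0.5 1.2 [ 0.02  0.75  1.45  0.01  1.64 -1.56]Traceback (most recent call last):
  File "<stdin>", line 7, in <module>
    return _wrapfunc(a, 'round', decimals=decimals, out=out)
    return _wrapit(obj, method, *args, **kwds)
    result = getattr(arr, method)(*args, **kwds)
TypeError: unsupported operand type(s) for *: 'NoneType' and 'float'
```

```bash
cat >> vis.py <<'E'
def arc(th): return tcp((-88*np.cos(th),-45,70+88*np.sin(th)),61,.1-.85*th)
E
python3 - <<'E'
from vis import *
from station import env,set_gripper
def rep(t):
    s=env.read_state(); print(t,round(s["time_s"],2),s["force"].round(1),round(s["width"],1),round(s["grip_force"],1),s["qpos"].round(2)[3:])
for th in np.arange(0,1.21,.3): print(np.round(env.ik(*arc(th)),2)[3:])
p,q=arc(0); z=Ro.from_quat(q).as_matrix()[:,2]
env.move_l(p-50*z,q,rate=80)
print(env.move_l(p,rate=80,f_stop=8)); env.hold(.2); rep("at")
set_gripper(10); env.hold(.2); rep("grip")
for th in [.03,.06,.1]:
    r=env.move_l(*arc(th),rate=15,f_stop=7); rep(f"{th} {r}")
    if r: break
E
```

```text
[-0.01  0.47 -1.53]
[ 0.01  0.87 -1.55]
[ 0.01  1.22 -1.55]
[ 0.01  1.55 -1.56]
[ 0.01  1.86 -1.56]
False
at 18.86 [-0.1  0.1 -0.5] 44.0 0.0 [-0.01  0.47 -1.53]
grip 19.58 [-0.7 -5.8  2. ] 17.7 30.0 [-0.01  0.47 -1.53]
0.03 False 19.95 [ 0.5 -6.1 -0.5] 18.0 30.0 [-0.01  0.51 -1.54]
0.06 False 20.32 [ 0.3 -5.8 -1.6] 17.5 30.0 [-0.    0.55 -1.54]
0.1 False 20.75 [ 1.6 -5.6 -3. ] 17.7 30.0 [-0.    0.6  -1.54]
```

Lever gripped (18 mm wide) and rising with only 3 N, so it is free. Continue.

```bash
python3 - <<'E'
from vis import *
from station import env,viewer
for th in [.2,.3,.4,.5,.6,.7,.8,.9,1.0,1.08,1.14]:
    r=env.move_l(*arc(th),rate=35,f_stop=12); s=env.read_state()
    print(th,r,round(s["time_s"],2),s["force"].round(1),s["wrist_torque"].round(2))
    if r: break
im=viewer.camera("side")[135:295,210:370]
cv2.imwrite("pics/s3.png",cv2.convertScaleAbs(cv2.resize(im,None,fx=3.5,fy=3.5,interpolation=cv2.INTER_CUBIC),alpha=1.3,beta=10))
E
```

```text
0.2 False 21.21 [ 1.2 -5.8 -2.7] [-0.93  0.02 -0.02]
0.3 False 21.67 [ 1.  -4.9 -3.2] [-0.85  0.01  0.05]
0.4 False 22.12 [ 0.8 -5.8 -4.4] [-0.8   0.01  0.18]
0.5 False 22.58 [ 0.3 -5.6 -2.9] [-0.8   0.06  0.22]
0.6 False 23.05 [ 0.1 -4.6 -2.7] [-0.7   0.1   0.23]
0.7 False 23.52 [-2.8 -5.5 -3.3] [-0.65  0.23  0.26]
0.8 False 23.98 [-3.6 -5.9 -2.3] [-0.58  0.4   0.41]
0.9 False 24.45 [-5.2 -4.7 -0.4] [-0.58  0.66  0.44]
1.0 False 24.93 [-6.7 -4.8 -0.3] [-0.56  0.86  0.53]
1.08 False 25.33 [-7.2 -3.9  2. ] [-0.51  1.09  0.5 ]
1.14 False 25.68 [-8.5 -5.5  3.8] [-0.42  1.18  0.58]
```

View pics/s3.png

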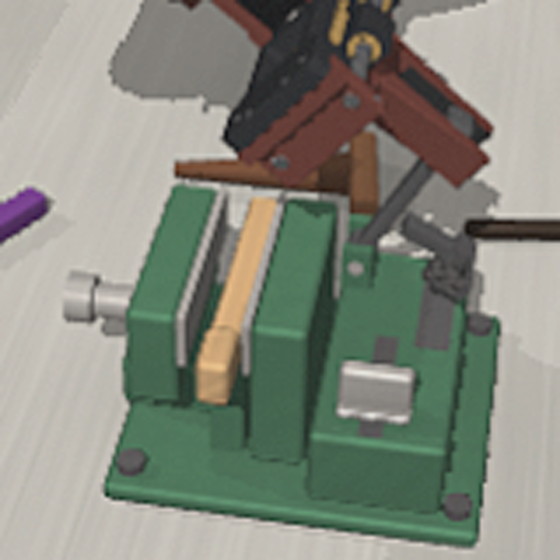

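Picture: jaw open, peg lying between the jaws (235,300), tab pushed away (375,390). The lever, from (360,245) to (430,165), looks to be around 1 rad, so I'll go further to its stop, then open up and check.

```bash
python3 - <<'E'
from vis import *
from station import env,viewer,set_gripper
for th in [1.18,1.22,1.26]:
    r=env.move_l(*arc(th),rate=25,f_stop=10); s=env.read_state()
    print(th,r,round(s["time_s"],2),s["force"].round(1),(np.array(s["tool_pos"])-arc(th)[0]).round(1))
    if r: break
set_gripper(44); env.hold(.1)
s=env.read_state(); z=Ro.from_quat(s["orientation"]).as_matrix()[:,2]
print(env.move_l(np.array(s["tool_pos"])-110*z,rate=100,f_stop=8)); env.hold(.3)
s=env.read_state(); print(s["time_s"],s["force"].round(1),s["width"])
im=viewer.camera("side"); c=viewer.camera_params("side")
for i,th in enumerate((1.0,1.2)):
    L=[(-k*np.cos(th),-45,70+k*np.sin(th)) for k in (0,103)]
    print(th,((project(v2w(L,*VP),c,c["pose"])-[210,135]+.5)*3.5).round().tolist())
cv2.imwrite("pics/s4.png",cv2.convertScaleAbs(cv2.resize(im[135:295,210:370],None,fx=3.5,fy=3.5,interpolation=cv2.INTER_CUBIC),alpha=1.3,beta=10))
E
```

```text
1.18 False 26.06 [-8.2 -5.7  3. ] [-2.1 -0.7 -0.1]
1.22 False 26.39 [-8.6 -5.9  5. ] [-2.1 -0.7  0. ]
1.26 False 26.73 [-9.4 -5.1  5.8] [-2.  -0.7  0.2]
False
28.9833 [-0.5  0.6  0. ] 43.93091258044364
1.0 [[366.0, 253.0], [485.0, 130.0]]
1.2 [[366.0, 253.0], [450.0, 110.0]]
```

View pics/s4.png

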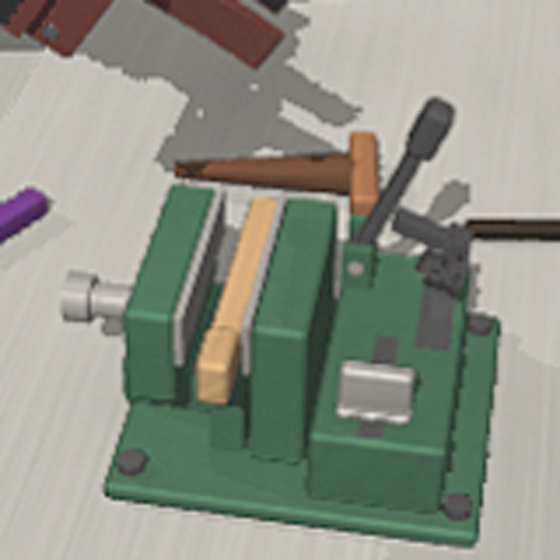

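The lever tip is at (438,102), which matches the 1.2 rad prediction of (450,110). The jaw is open, the peg is on its rest, the tab is pushed away and the gripper is clear.

```bash
python3 -c "
from station import workorder
print(workorder.sign_off())"
```

```text
the job is handed in; nothing more can be done
None
```

The job is handed in: the tab is at its end stop, the lever is fully up at about 1.2 rad, and the jaw is open with the peg lying on its rest; the sign-off call gave no verdict.

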